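# Book out a carton with the hand scanner

## Robot

A 6-joint arm with a two-finger parallel gripper is mounted at the origin on the work surface. World frame = base frame: x ahead of the robot, y to its left, z up, the work surface at z = 0. Lengths are in m, angles in rad, forces in N, time in s.
With the tool pointing down it reaches from about 0.3 to 0.75 m from the base axis. Payload 8.5 kg.
Tool frame: the origin (TCP) lies at the very end of the fingers, on their centre line; the grasp point (between the pads) lies 19 mm behind it (env.tcp_to_grasp is the distance from the TCP to the grasp point, in m); z points along the fingers, y is the line along which they close (so a half turn about z gives the same grasp; the last joint's range is limited). The gripper opens to 85 mm and grips with 20 to 120 N. Pads are 22 mm wide; open, the fingers measure 114 mm over their backs; the gripper's body (76 mm by 85 mm) begins 54 mm behind the grasp point. The pads swing forward as they close: fully open they stand 13 mm farther back than shut.
Start: joints at [-1.319, 0.381, 1.297, -0, 1.464, -0.215], TCP at [0.248, -0.491, 0.231] pointing down, gripper open.
Joint ranges: [-3.11, 3.11], [-0.89, 2.33], [0.22, 2.48], [-1.42, 4.56], [0.17, 2.85], [-2.88, 2.88]. Speed limits (rad/s): [2.39, 2.39, 3.14, 3.14, 3.14, 3.14].

## Interface

Orientations are given as a rotation vector (axis times angle).
In Python, from workcell import env gives the robot as it stands. The module is installed in compiled form; this text tells all that it offers.
- The arm moves only by the tool jog_arm, never from a script. Its argument "rows" is a list of rows, each an object of numbers: "fingers": the opening, from 0 (shut) to 1 (fully open); "x", "y", "z": the shift along the tool's x, y, z each as a share of 0.3 m, from -1 to 1; "rx", "ry", "rz": the turn, a rotation vector about the tool's x, y, z each as a share of 360 degrees, from -1 to 1. In form: [{"fingers": .., "x": .., "y": .., "z": .., "rx": .., "ry": .., "rz": ..}, ...]. A call has 1 to 5 rows; each row is the pose to reach, as a shift and turn from the pose commanded when the call began, along the tool's axes at that moment, turning the shorter way round; what a row does not reach only later rows make up. A row lasts 1/12 s, in which the tool goes at most 41.7 mm and 7.16 degrees, less where a joint would pass 70% of its speed; a pose out of reach is approached as far as the arm can. A call with a number of a shift or a turn outside -1 to 1 is refused whole. A call with a gripper value outside its range is refused whole. The fingers move at their own pace and stop on an object; "grip_force" is the grip in N (left out, the last holds). Time passes only in rows, so rows that repeat a pose let the fingers close. It gives the time, the measured TCP pose, the force, the opening and the grip force at its end, in the units of the state.
- env.observe(): the state, without advancing time (a new reading comes with each control period).
- env.get_image(name): name is "side" or "top" or "wrist"; returns a dict with "image" (400x640x3 uint8, red, green, blue), "fovy" (degrees; the focal length in pixels is half the picture's height over the tangent of half this angle, whatever the lens; pixels are square), "cx", "cy" (the principal point, pixels), "xyz" and "attitude" of the camera in the world. Camera axes: x right, y down, z forward; pixel columns grow to the right and rows downward; lengths in m; the calibration is good to about 2 mm. A picture is of the moment at which its call begins. There is no depth.
- env.finish_job(): hands the job in; it is judged then, once.
Trained networks look in a picture, given as the dict that the camera call returned (one of the last four; its "shot" number tells which), for a name from the list of things; names that differ only in an ending like _2 or _b are one class to them, and where a whole thing is asked for, a point or a joint stands for the part that bears it (a point fixed in the world has none). Each returns a list of dicts, best first, with "p" (0 to 1); they miss things now and then, are a little off and sometimes report something else, mostly with a low value. They report only what shows in the picture. A call takes as long as a camera call.
- env.spot_in(name, picture): "rect" ([left, top, right, bottom] in pixels, round what is visible of it).
- env.mark_of(name, picture): "location" ([row, column] in pixels: a listed point, or the origin of a listed thing).
The state is a dict: "time_s": time; "joints": joint angles; "joint_velocities": joint speeds; "joint_torque": joint torques, N m; "tcp_pos": TCP position; "orientation": TCP orientation; "contact_force": force on the tool from outside, world axes, zero at the start; "torque": the same for the moment, N m; "gripper_width": finger opening in m; "grip_force": force on a finger pad.
Only numpy, scipy, OpenCV 4.12 (cv2) and the standard library are available. Lean on these libraries where they do the work, as an engineer would, in place of code of your own. Each camera call takes 0.05 s, during which the arm holds its last target. There are 200 camera calls.

## Task

Book the packed carton out: on the dispatch terminal press, one at a time and all the way down, the left-hand square key, then the right-hand square key, then the long enter key, never the middle (cancel) key. Then draw the scanner up out of its stand, turn it so that its window looks down at the middle of the carton's label from about 10 cm away, and finish while still holding it there, raised and steady, clear of the stand and the carton. Do not disturb the other things on the bench.

Things in the scene. Friction and masses are not known exactly. Their poses are not given: they have to be found in the camera images.
- terminal: Dispatch terminal: grey desk unit 140 x 170 mm fixed to the bench, housing top 30 mm above the bench, a display bar 47 mm high along its far edge. Three white square keys in a row (new parcel, cancel, scan, from left to right as seen from the robot) and, nearer the robot, one long enter key. Origin under its centre; x to its far side, y to its left, z up.
- key_new_top (a point): Centre of the top of the left-hand square key (new parcel; a box outline on it), 30 x 30 mm, 40 mm above the bench. All keys are sprung and travel 5 mm straight down: about 1.2 N starts one moving, 4.2 N puts it fully down. The square keys are 48 mm apart, centre to centre. Axes as the terminal's.
- key_scan_top (a point): Centre of the top of the right-hand square key (scan; a few bars on it), 96 mm to the right of the left-hand one; same size, height and spring.
- key_enter_top (a point): Centre of the top of the long enter key, 26 x 126 mm, on the robot's side of the row, its centre 48 mm nearer than the middle square key; same height and spring.
- key_cancel_top (a point): Centre of the top of the middle square key (cancel; a cross on it), between the other two; same size, height and spring. Not to be pressed.
- key_new (a joint): How far the left-hand (new parcel) key is down, m: 0 up, 0.005 fully down; it registers from 0.0035.
- key_scan (a joint): How far the right-hand (scan) key is down, m: 0 up, 0.005 fully down; it registers from 0.0035.
- key_enter (a joint): How far the long enter key is down, m: 0 up, 0.005 fully down; it registers from 0.0035.
- key_cancel (a joint): How far the middle (cancel) key is down, m: 0 up, 0.005 fully down; it registers from 0.0035.
- scanner: Cordless pistol-shaped scanner, 0.14 to 0.28 kg, standing handle down in its stand with the head on top, window level and roughly towards the robot. Origin at the underside of the handle (20 mm above the bench in the stand). Axes: -x is the way the window looks, y across the head, z up the handle. Handle 40 (x) x 30 (y) mm.
- scanner_grip (a point): Centre of the scanner's grey head, 115 mm above the handle's underside, over the handle and close to the balance point; axes as the scanner's. Head 50 mm wide (y) with flat parallel sides from 45 mm in front of to 33 mm behind this point, 42 mm high, rear 45 mm behind. Black nose 64 mm wide, 50 high, 51 to 73 mm in front; dark window 74.5 mm in front.
- scanner_foot (a point): Centre of the underside of the scanner's handle, 115 mm below scanner_grip along the scanner's z.
- scanner_aim (a point): The scanner's reading point, straight ahead of the middle of the window: 100 mm from the glass, 174.5 mm from scanner_grip along the scanner's -x. A label is read when its middle is within 45 mm of this point and the window looks down not more than 45 degrees off the vertical.
- stand: Black desk stand fixed to the bench: round base 112 mm across, socket cup 58 x 49 mm outside, floor 20 mm and mouth 70 mm above the bench; the scanner's handle sits 50 mm deep in it with 2.5 mm play all round and comes out straight up. Origin under its centre on the bench; x, y, z as the scanner's while it stands there.
- label (a point): Middle of the white dispatch label (100 x 140 mm, black bars) on top of the packed carton, 101 mm above the bench; z up, x and y along the carton's sides.
- carton: Packed, taped brown carton, 220 (x) x 160 (y) x 100 mm high, too heavy to move; origin under its centre on the bench.
- tape_roll: Bystander: roll of brown packing tape lying flat, 110 mm across, 48 high. Origin on the bench under its middle.
- spray_bottle: Bystander: upright white trigger spray bottle, 86 mm across, 240 high. Origin on the bench under its middle.
- glue_tin: Bystander: round metal tin with a flat screw lid, 70 mm across, 92 high. Origin on the bench under its middle.
- squeegee: Bystander: flat yellow hand squeegee, 80 x 100 mm, 10 high. Origin on the bench under its middle.
- knife: Bystander: box knife lying flat, 155 mm long, 26 wide, 18 high. Origin on the bench under its middle.
- marker_cup: Bystander: dark metal cup with markers, 76 mm across, 150 high. Origin on the bench under its middle.

How it is judged:
By the outcome, as a careful person would: the job done as asked, in the order asked, and still so for the second after the job is handed in, while the arm keeps its last pose, push and grip.
It also fails if it takes over 61 s, if anything falls off the work surface, if the arm or the gripper's body presses on something with over 40 N, if the wrist force passes 120 N, or if a joint passes its speed limit or range.

## Working session

There is one attempt and no reset: what is moved stays moved. The work goes in short steps, Python scripts to look and compute and a tool call to move; the robot and the scene stay as the last step left them, time stands still between calls to the robot, and variables do not carry over. Pictures are saved under pics/ and viewed, at most 10 in all, crops included, and the job is handed in when it is done.

Besides the shell and the picture viewer there is one more tool, called after ">>>" as name(argument=value, ...) on one line, values as JSON. jog_arm: Moves the arm, as the interface text tells. Shift numbers are shares of 0.3 m and turn numbers shares of 360 degrees, none past 1 either way. Its arguments: {"type":"object","properties":{"rows":{"type":"array"},"grip_force":{"type":"number"}},"required":["rows"]}

```bash
mkdir -p pics
cat > h.py <<'E'
import numpy as np, cv2
from scipy.spatial.transform import Rotation as R
from workcell import env
def att(im):
    a=np.array(im["attitude"],float)
    return a if a.shape==(3,3) else (R.from_rotvec(a).as_matrix() if a.size==3 else R.from_quat(a).as_matrix())
def ray(im,rc):
    f=200/np.tan(np.radians(im["fovy"])/2)
    d=att(im)@np.array([(rc[1]-im["cx"])/f,(rc[0]-im["cy"])/f,1.]); return np.array(im["xyz"],float),d/np.linalg.norm(d)
def tri(rs):
    A=sum(np.eye(3)-np.outer(d,d) for o,d in rs); b=sum((np.eye(3)-np.outer(d,d))@o for o,d in rs)
    return np.linalg.solve(A,b)
def atz(r,z): return r[0]+r[1]*(z-r[0][2])/r[1][2]
def save(im,n): cv2.imwrite("pics/"+n,im["image"][:,:,::-1])
def proj(im,p):
    f=200/np.tan(np.radians(im["fovy"])/2); c=att(im).T@(np.asarray(p)-im["xyz"]); return [im["cy"]+f*c[1]/c[2], im["cx"]+f*c[0]/c[2]]
E
python3 - <<'E'
from h import *
np.set_printoptions(precision=3,suppress=True)
s=env.observe(); print(s["time_s"],s["tcp_pos"],s["orientation"],s["contact_force"])
ims={n:env.get_image(n) for n in("side","top","wrist")}
for n,im in ims.items(): save(im,n+"0.png"); print(n,im["xyz"],im["attitude"],im["fovy"],im["cx"],im["cy"])
Z=dict(key_new_top=.04,key_scan_top=.04,key_enter_top=.04,key_cancel_top=.04,scanner_grip=.135,scanner_foot=.02,scanner_aim=.135,stand=0,label=.101,carton=0,terminal=0,tape_roll=0,spray_bottle=0,glue_tin=0,squeegee=0,knife=0,marker_cup=0)
for k,z in Z.items():
    rs=[];t=""
    for n,im in ims.items():
        m=env.mark_of(k,im)
        if m and m[0]["p"]>.3:
            r=ray(im,m[0]["location"]); rs.append(r); t+=f" {n} {m[0]['p']:.2f} {np.round(m[0]['location'])} {atz(r,z)[:2]}"
    print(k,t, tri(rs) if len(rs)>1 else "")
c=np.vstack([cv2.resize(ims[n]["image"],(480,300)) for n in("side","top")])[:,:,::-1]
cv2.imwrite("pics/both0.png",c)
E
```

```text
0.0 [ 0.247 -0.491  0.231] [-3.055 -0.726  0.   ] [-1.009 -0.216 -0.088]
side [-0.003 -1.037  1.032] [-2.201  0.504 -0.252] 53.94539652033741 318.9642608562968 199.95390434850754
top [ 0.386 -0.002  1.412] [-2.166  2.188 -0.121] 55.05126449802578 317.9142598430507 197.25526819944244
wrist [ 0.319 -0.456  0.374] [ 2.442 -1.504 -0.237] 64.84822264546676 316.38001768282265 198.98371963140002
key_new_top  top 0.44 [205. 208.] [0.498 0.374] 
key_scan_top  top 0.45 [203. 234.] [0.504 0.279] 
key_enter_top  top 0.47 [219. 217.] [0.448 0.34 ] 
key_cancel_top  top 0.44 [206. 218.] [0.492 0.336] 
scanner_grip  side 0.88 [252. 354.] [ 0.478 -0.318] top 0.92 [210. 408.] [ 0.467 -0.32 ] [ 0.471 -0.321  0.14 ]
scanner_foot  
scanner_aim  side 0.57 [314. 413.] [ 0.508 -0.583] 
stand  side 0.59 [278. 347.] [ 0.471 -0.301] top 0.62 [209. 394.] [ 0.478 -0.3  ] [ 0.475 -0.3   -0.003]
label  side 0.73 [200. 331.] [ 0.554 -0.013] top 0.95 [189. 317.] [ 0.544 -0.017] [ 0.547 -0.018  0.107]
carton  side 0.78 [218. 328.] [ 0.551 -0.003] top 0.56 [191. 318.] [ 0.549 -0.019] [ 0.545 -0.018  0.015]
terminal  side 0.59 [253. 353.] [ 0.545 -0.212] top 0.80 [207. 219.] [0.492 0.344] [ 0.68   0.343 -0.52 ]
tape_roll  side 0.56 [256. 351.] [ 0.533 -0.218] top 0.81 [237. 280.] [0.381 0.119] [ 0.51   0.04  -0.196]
spray_bottle  side 0.80 [153. 283.] [0.571 0.525] top 0.65 [187. 174.] [0.567 0.511] [0.565 0.507 0.012]
glue_tin  side 0.81 [314. 414.] [ 0.588 -0.515] top 0.91 [180. 451.] [ 0.587 -0.516] [ 0.587 -0.516  0.002]
squeegee  top 0.89 [242. 355.] [ 0.359 -0.153] 
knife  side 0.64 [164. 314.] [0.667 0.367] 
marker_cup  top 0.90 [151. 382.] [ 0.697 -0.262]
```

View pics/both0.png

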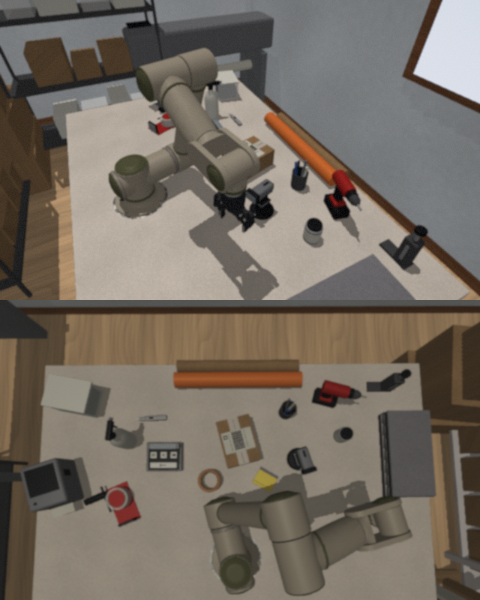

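The picture shows the terminal at about (165,455) of the stacked top view, the carton at (238,440), the scanner at (303,460) and the arm in front. I'll move to the terminal for a closer look.

```bash
cat >> h.py <<'E'
np.set_printoptions(precision=4,suppress=True)
def down(yaw): # tool z down, tool x at yaw (deg) in the world
    c,s=np.cos(np.radians(yaw)),np.sin(np.radians(yaw)); return np.array([[c,s,0],[s,-c,0],[0,0,-1.]])
def plan(p0,R0,p,Rt): # shares for the jog
    return np.round(R0.T@(np.asarray(p)-p0)/.3,4), np.round(R.from_matrix(R0.T@Rt).as_rotvec()/(2*np.pi),4)
def now():
    s=env.observe(); return np.array(s["tcp_pos"]),R.from_rotvec(s["orientation"]).as_matrix()
E
python3 - <<'E'
from h import *
p,r=now(); print(plan(p,r,[.40,-.33,.38],down(4)))
for a,b in (([.4,-.33,.38],[.42,-.13,.38]),([.42,-.13,.38],[.42,.28,.36])): print(plan(np.array(a),down(4),b,down(4)))
E
```

```text
(array([ 0.6957, -0.2509, -0.4956]), array([-0.    , -0.    ,  0.0632]))
(array([ 0.113 , -0.6604,  0.    ]), array([0., 0., 0.]))
(array([ 0.0953, -1.3633,  0.0667]), array([0., 0., 0.]))
```

>>> jog_arm(rows=[{"fingers":0,"x":0.3,"y":-0.1,"z":-0.4,"rz":0.015},{"fingers":0,"x":0.6957,"y":-0.2509,"z":-0.4956,"rz":0.0632},{"fingers":0,"x":0.6957,"y":-0.2509,"z":-0.4956,"rz":0.0632},{"fingers":0,"x":0.6957,"y":-0.2509,"z":-0.4956,"rz":0.0632},{"fingers":0,"x":0.6957,"y":-0.2509,"z":-0.4956,"rz":0.0632}])

```text
invalid input
```

>>> jog_arm(rows=[{"fingers":0,"x":0.3,"y":-0.9,"rz":0.01},{"fingers":0,"x":0.3,"y":-0.9,"rz":0.01},{"fingers":0,"x":0.3,"y":-0.9,"rz":0.01},{"fingers":0,"x":0.3,"y":-0.9,"rz":0.01},{"fingers":0,"x":0.3,"y":-0.9,"rz":0.01}])

```text
invalid input
```

>>> jog_arm(rows=[{"fingers":0,"x":0.3,"y":-0.1,"z":-0.4,"rx":0,"ry":0,"rz":0.015},{"fingers":0,"x":0.7,"y":-0.25,"z":-0.5,"rx":0,"ry":0,"rz":0.063},{"fingers":0,"x":0.7,"y":-0.25,"z":-0.5,"rx":0,"ry":0,"rz":0.063},{"fingers":0,"x":0.7,"y":-0.25,"z":-0.5,"rx":0,"ry":0,"rz":0.063},{"fingers":0,"x":0.7,"y":-0.25,"z":-0.5,"rx":0,"ry":0,"rz":0.063}])

```text
time_s: 3.12
tcp_pos: [0.3641, -0.3683, 0.3496]
orientation: [3.14, 0.105, 0.0]
contact_force: [0.1, -1.2, 1.4]
gripper_width: 0.0258
grip_force: 0.0
```

>>> jog_arm(rows=[{"fingers":0,"x":0.3,"y":-1,"z":-0.1,"rx":0,"ry":0,"rz":0},{"fingers":0,"x":0.3,"y":-1,"z":-0.1,"rx":0,"ry":0,"rz":0},{"fingers":0,"x":0.3,"y":-1,"z":-0.1,"rx":0,"ry":0,"rz":0},{"fingers":0,"x":0.3,"y":-1,"z":-0.1,"rx":0,"ry":0,"rz":0},{"fingers":0,"x":0.3,"y":-1,"z":-0.1,"rx":0,"ry":0,"rz":0}])

```text
time_s: 3.53
tcp_pos: [0.4086, -0.1654, 0.3687]
orientation: [3.139, 0.111, 0.001]
contact_force: [2.7, -1.3, -0.6]
gripper_width: 0.0003
grip_force: 0.0
```

>>> jog_arm(rows=[{"fingers":0,"x":0,"y":-1,"z":0,"rx":0,"ry":0,"rz":0},{"fingers":0,"x":0,"y":-1,"z":0,"rx":0,"ry":0,"rz":0},{"fingers":0,"x":0,"y":-1,"z":0,"rx":0,"ry":0,"rz":0},{"fingers":0,"x":0,"y":-1,"z":0,"rx":0,"ry":0,"rz":0},{"fingers":0,"x":0,"y":-1,"z":0,"rx":0,"ry":0,"rz":0}])

```text
time_s: 3.95
tcp_pos: [0.3931, 0.0423, 0.3686]
orientation: [3.14, 0.111, 0.001]
contact_force: [1.1, 0.3, 0.9]
gripper_width: -0.0
grip_force: 0.0
```

>>> jog_arm(rows=[{"fingers":0,"x":0,"y":-1,"z":0.1,"rx":0,"ry":0,"rz":0},{"fingers":0,"x":0,"y":-1,"z":0.1,"rx":0,"ry":0,"rz":0},{"fingers":0,"x":0,"y":-1,"z":0.1,"rx":0,"ry":0,"rz":0},{"fingers":0,"x":0,"y":-1,"z":0.1,"rx":0,"ry":0,"rz":0},{"fingers":0,"x":0,"y":-1,"z":0.1,"rx":0,"ry":0,"rz":0}])

```text
time_s: 4.37
tcp_pos: [0.3784, 0.2493, 0.3477]
orientation: [-3.139, -0.112, -0.001]
contact_force: [1.7, 0.2, -0.1]
gripper_width: 0.0004
grip_force: 0.0
```

Run:
```python
from h import *
w=env.get_image("wrist"); t=env.get_image("top"); save(w,"w1.png"); print(w["xyz"],env.observe()["tcp_pos"])
for n,im in(("w",w),("t",t)):
  for k in ("key_new_top","key_scan_top","key_enter_top","key_cancel_top"):
    print(n,k,[(round(m["p"],2),np.round(m["location"],1),atz(ray(im,m["location"]),.04)) for m in env.mark_of(k,im)[:2]])
```

```text
[0.4579 0.2543 0.4912] [0.3777 0.2516 0.3467]
w key_new_top [(0.62, array([ 63.5, 214.5]), array([0.4915, 0.3919, 0.04  ]))]
w key_scan_top [(0.77, array([ 64.4, 291.9]), array([0.4976, 0.2898, 0.04  ]))]
w key_enter_top [(0.73, array([101.1, 255.4]), array([0.4478, 0.3374, 0.04  ]))]
w key_cancel_top []
t key_new_top [(0.51, array([204.6, 206.7]), array([0.499 , 0.3778, 0.04  ]))]
t key_scan_top [(0.56, array([203.3, 230.5]), array([0.5028, 0.293 , 0.04  ]))]
t key_enter_top [(0.54, array([218.9, 214.2]), array([0.4476, 0.3503, 0.04  ]))]
t key_cancel_top [(0.64, array([205.3, 219.5]), array([0.496 , 0.3321, 0.04  ]))]
```

View pics/w1.png

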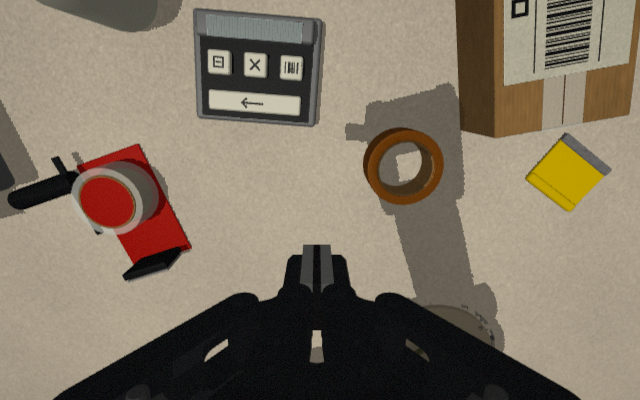

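The wrist view shows the keys: new at (219,62), cancel (255,65), scan (291,68), enter (254,103) (col,row); the network marks agree within a few pixels.

Run:
```python
from h import *
# from w1 calibration: take a fresh image only for calibration (arm is still)
w=env.get_image("wrist")
P={k:atz(ray(w,rc),.04) for k,rc in dict(new=(62,219),cancel=(65,255),scan=(68,291),enter=(103,254)).items()}
print(P)
d=P["new"]-P["scan"]; print(np.linalg.norm(d),np.degrees(np.arctan2(-d[0],d[1])))
p,r=now(); print(plan(p,r,[.42,.345,.2],down(np.degrees(np.arctan2(-d[0],d[1])))))
```

```text
{'new': array([0.4952, 0.3826, 0.04  ]), 'cancel': array([0.4948, 0.3351, 0.04  ]), 'scan': array([0.4944, 0.2873, 0.04  ]), 'enter': array([0.4465, 0.336 , 0.04  ])}
0.09523121220278995 -0.49519320907386166
(array([ 0.157 , -0.3188,  0.4928]), array([-0.    , -0.0001,  0.0124]))
```

>>> jog_arm(rows=[{"fingers":0,"x":0.16,"y":-0.3,"z":0.4,"rx":0,"ry":0,"rz":0.0124},{"fingers":0,"x":0.16,"y":-0.3,"z":0.4,"rx":0,"ry":0,"rz":0.0124},{"fingers":0,"x":0.16,"y":-0.3,"z":0.4,"rx":0,"ry":0,"rz":0.0124},{"fingers":0,"x":0.16,"y":-0.3,"z":0.4,"rx":0,"ry":0,"rz":0.0124},{"fingers":0,"x":0.16,"y":-0.3,"z":0.4,"rx":0,"ry":0,"rz":0.0124}])

```text
time_s: 5.33
tcp_pos: [0.4203, 0.3413, 0.222]
orientation: [3.138, -0.01, -0.013]
contact_force: [-1.1, -0.3, 0.2]
gripper_width: 0.0002
grip_force: 0.0
```

Run:
```python
from h import *
w=env.get_image("wrist"); save(w,"w2.png"); print(w["xyz"],now())
for k in ("key_new_top","key_scan_top","key_enter_top"):
    print(k,[(round(m["p"],2),np.round(m["location"],1),atz(ray(w,m["location"]),.04)) for m in env.mark_of(k,w)[:1]])
```

```text
[0.5013 0.3407 0.3649] (array([0.4205, 0.3405, 0.2249]), array([[ 1.    , -0.0065, -0.0049],
       [-0.0065, -1.    , -0.0024],
       [-0.0049,  0.0024, -1.    ]]))
key_new_top [(0.87, array([101. , 266.8]), array([0.4958, 0.3886, 0.04  ]))]
key_scan_top [(0.81, array([102.9, 366.2]), array([0.4934, 0.2906, 0.04  ]))]
key_enter_top [(0.92, array([150.6, 314.1]), array([0.4465, 0.3425, 0.04  ]))]
```

View pics/w2.png

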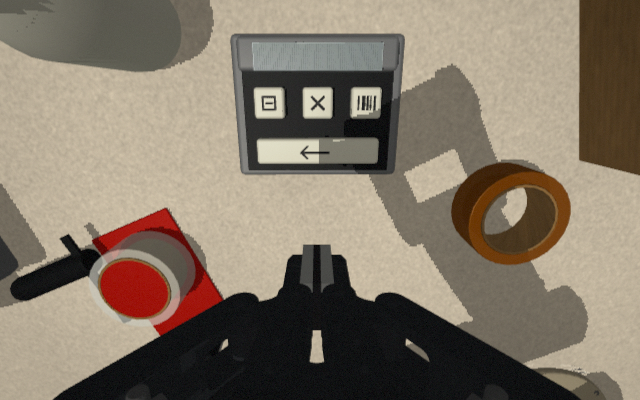

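Keys appear at new (269,102), cancel (318,103), scan (367,103), enter (318,151); both views agree to about 4 mm. Now going above the left key.

>>> jog_arm(rows=[{"fingers":0,"x":0.25,"y":-0.15,"z":0.25,"rx":0,"ry":0,"rz":0},{"fingers":0,"x":0.25,"y":-0.15,"z":0.5,"rx":0,"ry":0,"rz":0},{"fingers":0,"x":0.25,"y":-0.15,"z":0.5,"rx":0,"ry":0,"rz":0},{"fingers":0,"x":0.25,"y":-0.15,"z":0.5,"rx":0,"ry":0,"rz":0},{"fingers":0,"x":0.25,"y":-0.15,"z":0.5,"rx":0,"ry":0,"rz":0}])

```text
time_s: 5.95
tcp_pos: [0.4962, 0.3837, 0.0734]
orientation: [3.139, -0.013, -0.007]
contact_force: [-0.5, 0.5, -0.6]
gripper_width: 0.0001
grip_force: 0.0
```

Run:
```python
from h import *
w=env.get_image("wrist"); p,r=now(); print(p,r[:,2],env.observe()["contact_force"])
for k in ("key_new_top","key_scan_top","key_enter_top"):
    print(k,[(round(m["p"],2),np.round(m["location"],1),atz(ray(w,m["location"]),.04)) for m in env.mark_of(k,w)[:1]])
print(plan(p,r,[.495,.386,.045],down(-1)))
```

```text
[0.4961 0.3838 0.0744] [-0.0045 -0.0024 -1.    ] [-0.9936 -1.1307 -1.7406]
key_new_top [(0.78, array([237.6, 305.3]), array([0.494 , 0.3899, 0.04  ]))]
key_scan_top [(0.94, array([238.4, 466.2]), array([0.4925, 0.2909, 0.04  ]))]
key_enter_top [(0.57, array([303.2, 384.8]), array([0.4459, 0.3383, 0.04  ]))]
(array([-0.0033, -0.0076,  0.098 ]), array([0.0004, 0.0007, 0.0015]))
```

>>> jog_arm(rows=[{"fingers":0,"x":0,"y":-0.01,"z":0.08,"rx":0,"ry":0,"rz":0},{"fingers":0,"x":0,"y":-0.01,"z":0.11,"rx":0,"ry":0,"rz":0},{"fingers":0,"x":0,"y":-0.01,"z":0.125,"rx":0,"ry":0,"rz":0},{"fingers":0,"x":0,"y":-0.01,"z":0.133,"rx":0,"ry":0,"rz":0},{"fingers":0,"x":0,"y":-0.01,"z":0.133,"rx":0,"ry":0,"rz":0}])

```text
time_s: 6.57
tcp_pos: [0.496, 0.3878, 0.0387]
orientation: [-3.141, 0.011, -0.001]
contact_force: [-0.7, -0.3, 2.9]
gripper_width: 0.0005
grip_force: 0.9
```

>>> jog_arm(rows=[{"fingers":0,"x":0,"y":0,"z":0.007,"rx":0,"ry":0,"rz":0},{"fingers":0,"x":0,"y":0,"z":0.014,"rx":0,"ry":0,"rz":0},{"fingers":0,"x":0,"y":0,"z":0.014,"rx":0,"ry":0,"rz":0},{"fingers":0,"x":0,"y":0,"z":0.014,"rx":0,"ry":0,"rz":0}])

```text
time_s: 6.9
tcp_pos: [0.4964, 0.388, 0.035]
orientation: [-3.141, 0.011, -0.003]
contact_force: [-2.8, -2.2, 10.4]
gripper_width: 0.0
grip_force: 4.7
```

>>> jog_arm(rows=[{"fingers":0,"x":0,"y":0,"z":-0.12,"rx":0,"ry":0,"rz":0},{"fingers":0,"x":-0.003,"y":0.1,"z":-0.15,"rx":0,"ry":0,"rz":0},{"fingers":0,"x":-0.006,"y":0.22,"z":-0.15,"rx":0,"ry":0,"rz":0},{"fingers":0,"x":-0.006,"y":0.327,"z":-0.15,"rx":0,"ry":0,"rz":0},{"fingers":0,"x":-0.006,"y":0.327,"z":-0.1,"rx":0,"ry":0,"rz":0}])

```text
time_s: 7.32
tcp_pos: [0.4951, 0.286, 0.0661]
orientation: [-3.141, 0.016, -0.008]
contact_force: [1.8, 0.7, 0.6]
gripper_width: -0.0
grip_force: 0.0
```

>>> jog_arm(rows=[{"fingers":0,"x":0,"y":0,"z":0,"rx":0,"ry":0,"rz":0}])

```text
time_s: 7.4
tcp_pos: [0.4932, 0.2881, 0.0623]
orientation: [3.141, -0.015, -0.003]
contact_force: [-0.4, 0.0, -0.6]
gripper_width: 0.0
grip_force: 0.0
```

>>> jog_arm(rows=[{"fingers":0,"x":0,"y":0,"z":0.06,"rx":0,"ry":0,"rz":0},{"fingers":0,"x":0,"y":0,"z":0.085,"rx":0,"ry":0,"rz":0},{"fingers":0,"x":0,"y":0,"z":0.1,"rx":0,"ry":0,"rz":0},{"fingers":0,"x":0,"y":0,"z":0.1,"rx":0,"ry":0,"rz":0},{"fingers":0,"x":0,"y":0,"z":0.1,"rx":0,"ry":0,"rz":0}])

```text
time_s: 7.82
tcp_pos: [0.4936, 0.2902, 0.0349]
orientation: [3.141, -0.009, 0.001]
contact_force: [-4.1, -2.1, 11.0]
gripper_width: 0.0002
grip_force: 5.7
```

>>> jog_arm(rows=[{"fingers":0,"x":0,"y":0,"z":0,"rx":0,"ry":0,"rz":0},{"fingers":0,"x":0,"y":0,"z":0,"rx":0,"ry":0,"rz":0}])

```text
time_s: 7.98
tcp_pos: [0.4936, 0.2902, 0.0349]
orientation: [3.141, -0.009, 0.001]
contact_force: [-3.9, -3.9, 10.7]
gripper_width: 0.0001
grip_force: 5.6
```

>>> jog_arm(rows=[{"fingers":0,"x":0,"y":0,"z":-0.12,"rx":0,"ry":0,"rz":0},{"fingers":0,"x":-0.08,"y":-0.08,"z":-0.15,"rx":0,"ry":0,"rz":0},{"fingers":0,"x":-0.16,"y":-0.16,"z":-0.15,"rx":0,"ry":0,"rz":0},{"fingers":0,"x":-0.16,"y":-0.16,"z":-0.12,"rx":0,"ry":0,"rz":0},{"fingers":0,"x":-0.16,"y":-0.16,"z":-0.1,"rx":0,"ry":0,"rz":0}])

```text
time_s: 8.4
tcp_pos: [0.4448, 0.3396, 0.0636]
orientation: [-3.141, 0.006, -0.001]
contact_force: [0.5, 0.3, -0.7]
gripper_width: -0.0
grip_force: 0.0
```

>>> jog_arm(rows=[{"fingers":0,"x":0,"y":0,"z":0,"rx":0,"ry":0,"rz":0},{"fingers":0,"x":0,"y":0,"z":0.05,"rx":0,"ry":0,"rz":0},{"fingers":0,"x":0,"y":0,"z":0.085,"rx":0,"ry":0,"rz":0},{"fingers":0,"x":0,"y":0,"z":0.102,"rx":0,"ry":0,"rz":0},{"fingers":0,"x":0,"y":0,"z":0.102,"rx":0,"ry":0,"rz":0}])

```text
time_s: 8.82
tcp_pos: [0.4467, 0.3377, 0.0348]
orientation: [-3.142, 0.012, -0.001]
contact_force: [-5.2, -3.1, 17.4]
gripper_width: -0.0004
grip_force: 8.9
```

>>> jog_arm(rows=[{"fingers":0,"x":0,"y":0,"z":0,"rx":0,"ry":0,"rz":0},{"fingers":0,"x":0,"y":0,"z":0,"rx":0,"ry":0,"rz":0},{"fingers":0,"x":0,"y":0,"z":0,"rx":0,"ry":0,"rz":0}])

```text
time_s: 9.07
tcp_pos: [0.4467, 0.3377, 0.0347]
orientation: [-3.141, 0.012, -0.002]
contact_force: [-5.9, -3.2, 19.6]
gripper_width: 0.0001
grip_force: 10.4
```

```bash
cat > log.py <<'E'
from h import *
import json
s=env.observe(); open("log.txt","a").write(json.dumps([list(map(float,s[k])) for k in("joints","tcp_pos","orientation")])+"\n"); print(np.array(s["joints"]),np.array(s["tcp_pos"]))
E
echo '[[-1.319,0.381,1.297,0,1.464,-0.215],[0.248,-0.491,0.231],[-3.055,-0.726,0]]' > log.txt
python3 log.py
```

```text
[ 0.436   0.6127  1.5334 -0.0004  0.9942  2.0147] [0.4467 0.3377 0.0347]
```

>>> jog_arm(rows=[{"fingers":0,"x":0,"y":0,"z":-0.2,"rx":0,"ry":0,"rz":0},{"fingers":0,"x":0,"y":0.1,"z":-0.5,"rx":0,"ry":0,"rz":0},{"fingers":0,"x":0,"y":0.4,"z":-0.8,"rx":0,"ry":0,"rz":0},{"fingers":0,"x":-0.05,"y":0.6,"z":-0.8,"rx":0,"ry":0,"rz":0},{"fingers":0,"x":-0.05,"y":0.8,"z":-0.9,"rx":0,"ry":0,"rz":0}])

```text
time_s: 9.48
tcp_pos: [0.4398, 0.2371, 0.2022]
orientation: [-3.141, 0.01, -0.002]
contact_force: [0.7, 1.0, 0.0]
gripper_width: -0.0002
grip_force: 0.0
```

```bash
python3 log.py
```

```text
[ 0.257   0.3172  1.4851 -0.      1.3383  1.8341] [0.4398 0.2371 0.2022]
```

>>> jog_arm(rows=[{"fingers":1,"x":0,"y":0.9,"z":-0.4,"rx":0,"ry":0,"rz":0},{"fingers":1,"x":0,"y":0.9,"z":-0.4,"rx":0,"ry":0,"rz":0},{"fingers":1,"x":0,"y":0.9,"z":-0.4,"rx":0,"ry":0,"rz":0},{"fingers":1,"x":0,"y":0.9,"z":-0.4,"rx":0,"ry":0,"rz":0},{"fingers":1,"x":0,"y":0.9,"z":-0.4,"rx":0,"ry":0,"rz":0}])

```text
time_s: 9.9
tcp_pos: [0.4379, 0.0456, 0.2859]
orientation: [-3.142, 0.012, 0.001]
contact_force: [1.4, -0.1, 0.6]
gripper_width: 0.0603
grip_force: 0.0
```

```bash
python3 log.py
```

```text
[-0.1664  0.1466  1.4674 -0.0001  1.5281  1.4121] [0.4379 0.0456 0.2859]
```

>>> jog_arm(rows=[{"fingers":1,"x":-0.1,"y":0.9,"z":-0.1,"rx":0,"ry":0,"rz":0},{"fingers":1,"x":-0.1,"y":0.9,"z":-0.1,"rx":0,"ry":0,"rz":0},{"fingers":1,"x":-0.1,"y":0.9,"z":-0.1,"rx":0,"ry":0,"rz":0},{"fingers":1,"x":-0.1,"y":0.9,"z":-0.1,"rx":0,"ry":0,"rz":0},{"fingers":1,"x":-0.1,"y":0.9,"z":-0.1,"rx":0,"ry":0,"rz":0}])

```text
time_s: 10.32
tcp_pos: [0.4131, -0.1603, 0.3082]
orientation: [-3.141, 0.013, 0.001]
contact_force: [2.1, -0.6, 1.0]
gripper_width: 0.0856
grip_force: 0.0
```

```bash
python3 log.py
```

```text
[-0.6385  0.1396  1.4122 -0.      1.5904  0.9403] [ 0.4131 -0.1603  0.3082]
```

>>> jog_arm(rows=[{"fingers":1,"x":-0.06,"y":0.4,"z":0,"rx":0,"ry":0,"rz":0},{"fingers":1,"x":-0.06,"y":0.4,"z":0,"rx":0,"ry":0,"rz":0},{"fingers":1,"x":-0.06,"y":0.4,"z":0,"rx":0,"ry":0,"rz":0},{"fingers":1,"x":-0.06,"y":0.4,"z":0,"rx":0,"ry":0,"rz":0}])

```text
time_s: 10.65
tcp_pos: [0.3937, -0.2838, 0.3068]
orientation: [-3.141, 0.021, 0.003]
contact_force: [0.3, 0.6, -0.9]
gripper_width: 0.0859
grip_force: 0.0
```

```bash
python3 log.py
python3 - <<'E'
from h import *
from scipy.optimize import least_squares
import json
L=[json.loads(l) for l in open("log.txt")]
def f(q):
    h,a0,L1,a2,L2,L3,d=q; o=[]
    for j,p,_ in L:
        r=a0+L1*np.sin(j[1])+L2*np.sin(j[1]+j[2])+a2*np.cos(j[1]+j[2])+L3*np.sin(j[1]+j[2]+j[4])
        z=h+L1*np.cos(j[1])+L2*np.cos(j[1]+j[2])-a2*np.sin(j[1]+j[2])+L3*np.cos(j[1]+j[2]+j[4])
        o+=[r*np.cos(j[0])-d*np.sin(j[0])-p[0], r*np.sin(j[0])+d*np.cos(j[0])-p[1], z-p[2]]
    return o
s=least_squares(f,[.3,0,.4,0,.4,.25,.1]); print(s.x,np.abs(s.fun).max(),np.linalg.svd(s.jac)[1])
for j,p,o in L: print(np.degrees(np.array(j)), R.from_rotvec(o).as_matrix()[:,0])
w=env.get_image("wrist"); save(w,"w3.png"); print(w["xyz"],w["attitude"])
for k,z in(("scanner_grip",.135),("stand",0),("scanner",.02),("label",.101),("carton",0)):
    print(k,[(round(m["p"],2),np.round(m["location"],1),atz(ray(w,m["location"]),z)) for m in env.mark_of(k,w)[:1]])
E
```

```text
[-0.8684  0.2196  1.3145 -0.0014  1.6089  0.7159] [ 0.3937 -0.2838  0.3068]
[ 0.1732 -0.      0.5373  0.1033  0.3508  0.3005  0.1175] 0.0003374720291954847 [4.8486 3.4842 2.4495 0.4529 0.3617 0.1244 0.0006]
[-75.5731  21.8297  74.3126   0.      83.881  -12.3186] [0.8931 0.4499 0.0003]
[ 24.9837  35.1044  87.858   -0.0203  56.9627 115.4332] [ 1.     -0.0077  0.0013]
[ 14.7241  18.1727  85.0884  -0.0003  76.6808 105.0888] [ 1.     -0.0064  0.001 ]
[-9.5313  8.3971 84.0785 -0.0045 87.5524 80.9073] [ 1.     -0.0077 -0.0005]
[-36.5855   7.9964  80.911   -0.0001  91.1206  53.8764] [ 1.     -0.0081 -0.0004]
[-49.7562  12.5796  75.3142  -0.0797  92.1827  41.0181] [ 0.9999 -0.0136 -0.0019]
[ 0.4738 -0.2855  0.4501] [ 2.0392 -2.0674 -0.3272]
scanner_grip [(0.91, array([101.8, 345. ]), array([ 0.469 , -0.3127,  0.135 ]))]
stand []
scanner [(0.89, array([ 98.7, 338.2]), array([ 0.4712, -0.3137,  0.02  ]))]
label [(0.97, array([16.8, 38.9]), array([ 0.5524, -0.014 ,  0.101 ]))]
carton [(0.92, array([ 37.2, 111.1]), array([ 0.5506, -0.0218,  0.    ]))]
```

View pics/w3.png

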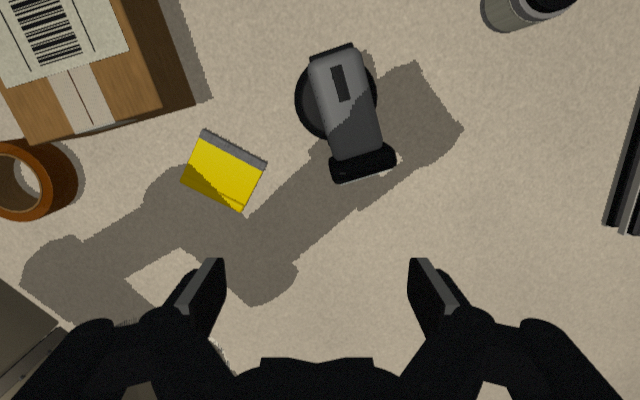

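Scanner head: rear at (333,50), nose at (362,165), centre near (345,102); so its x axis is about 14.5° in azimuth, window towards the robot. I'll test a sideways tilt to learn the wrist kinematics.

>>> jog_arm(rows=[{"fingers":1,"x":0,"y":0,"z":-0.1,"rx":0.09,"ry":0,"rz":0},{"fingers":1,"x":0,"y":0,"z":-0.1,"rx":0.09,"ry":0,"rz":0},{"fingers":1,"x":0,"y":0,"z":-0.1,"rx":0.09,"ry":0,"rz":0},{"fingers":1,"x":0,"y":0,"z":-0.1,"rx":0.09,"ry":0,"rz":0},{"fingers":1,"x":0,"y":0,"z":-0.1,"rx":0.09,"ry":0,"rz":0}])

```text
time_s: 11.37
tcp_pos: [0.3953, -0.2778, 0.3376]
orientation: [-2.569, 0.008, -0.002]
contact_force: [-0.0, -0.6, -1.4]
gripper_width: 0.0857
grip_force: 0.0
```

```bash
python3 log.py
cat > kin.py <<'E'
from h import *
from scipy.optimize import least_squares
import json
def T(ax,a=None,t=(0,0,0)):
    M=np.eye(4); M[:3,3]=t
    if a is not None: M[:3,:3]=R.from_rotvec(np.array(ax)*a).as_matrix()
    return M
X,Y,Z=np.eye(3)
# q: h,L1,a2,L2,L3,d (shoulder), d5 (lateral after j4)
def fk(j,q,s4=1):
    h,L1,a2,L2,L3,d,d5=q
    return T(Z,j[0],(0,0,h))@T(Y,j[1])@T(Y,0,(0,d,L1))@T(Y,j[2])@T(Y,0,(a2,0,L2))@T(Z,s4*j[3])@T(Y,j[4],)@T(Y,0,(0,d5,L3))@T(Z,j[5]+np.pi/2)
# T(Z,a,t) puts translation then rotation
E
python3 - <<'E'
from kin import *
L=[json.loads(l) for l in open("log.txt")]
for s4 in(1,-1):
    def f(q): 
        o=[]
        for j,p,r in L:
            M=fk(j,q,s4); o+=list(M[:3,3]-p)+list(.3*(R.from_matrix(M[:3,:3]).inv()*R.from_rotvec(r)).as_rotvec())
        return o
    s=least_squares(f,[.2,.5,.1,.35,.3,.1,0]); print(s4,s.x,np.abs(s.fun).max(),np.linalg.svd(s.jac)[1]); print(np.reshape(s.fun,(-1,6))[[0,1,-1]])
E
```

```text
[-1.0195  0.3894  1.0966  0.3442  2.1286  0.6707] [ 0.3953 -0.2778  0.3376]
1 [0.13   0.5371 0.103  0.3508 0.2574 0.1174 0.0002] 0.0003221647371303144 [5.2081 3.7346 2.7153 0.6304 0.3065 0.2047 0.1505]
[[-0.0003 -0.0001  0.0002  0.0003  0.0001  0.    ]
 [-0.      0.     -0.     -0.      0.     -0.    ]
 [ 0.     -0.      0.      0.      0.     -0.    ]]
-1 [-0.1087  0.238  -0.1484  0.396  -0.0242  0.2344 -0.1083] 0.1372773825806537 [5.2081 3.7346 2.7153 0.6304 0.3065 0.2047 0.1505]
[[-0.0018  0.04    0.0107  0.0003  0.0001  0.    ]
 [-0.0016  0.0089 -0.0154 -0.0002  0.0001 -0.0001]
 [-0.0249 -0.0584  0.0122  0.1089  0.1373 -0.1093]]
```

```bash
cat >> kin.py <<'E'
Q=[0.13,0.5371,0.103,0.3508,0.2574,0.1174,0]
LO=np.array([-3.11,-.89,.22,-1.42,.17,-2.88]); HI=np.array([3.11,2.33,2.48,4.56,2.85,2.88])
def ik(p,Rt,j0):
    def f(j):
        M=fk(j,Q); return np.r_[M[:3,3]-p,.3*(M[:3,:3]-Rt).ravel()]
    s=least_squares(f,j0,method="lm",max_nfev=60); return s.x, np.abs(s.fun).max()
def marg(j): return min((j-LO).min(),(HI-j).min())
def scanR(az,b): # scanner attitude: upright at azimuth az, then nosed down by b deg
    return R.from_euler("z",az,degrees=True).as_matrix()@R.from_euler("y",-b,degrees=True).as_matrix()
def toolR(half,th): # tool in scanner frame: z=-z_s, leaned by th about scanner y (th>0: fingers point to the window side)
    A=np.diag([1,-1,-1.]) if not half else np.diag([-1,1,-1.])
    return R.from_euler("y",th,degrees=True).as_matrix()@A
E
cat > srch.py <<'E'
from kin import *
AZ=14.5; G0=np.array([.471,-.316,.33]); G1=np.array([.548,-.017,.277])
jn=np.array(json.loads(open("log.txt").readlines()[-1])[0])
res=[]
for half in(0,1):
  for th in(0,20,35):
    Tr=toolR(half,th); off=np.array([0,0,.019])
    R0=scanR(AZ,0)@Tr
    best=None
    for seed in (jn,jn+[0,0,0,0,0,-3.0],jn+[0,0,0,0,0,1.5]):
        j,e=ik(G0+R0@off,R0,seed)
        if e<1e-3 and marg(j)>.05: best=j;break
    if best is None: print("nopick",half,th); continue
    for az in range(-180,180,15):
      for b in(90,75):
        j=best; m=9; dmax=0; Rf=scanR(az,b)@Tr
        dR=R.from_matrix(R0.T@Rf).as_rotvec()
        for t in np.linspace(0,1,13)[1:]:
            Rt=R0@R.from_rotvec(dR*t).as_matrix(); jj,e=ik(G0+(G1-G0)*t+Rt@off,Rt,j)
            dmax=max(dmax,np.abs(jj-j).max()); j=jj; m=min(m,marg(j))
            if e>1e-3 or m<.05 or dmax>.8: m=-1;break
        if m>0: res.append((m,half,th,az,b,dmax,j,best))
res.sort(key=lambda r:-r[0])
for r in res[:14]: print(np.round(r[0],2),r[1:5],round(r[5],2),r[6],r[7])
E
time python3 srch.py
```

```text
0.92 (0, 0, 75, 75) 0.11 [-0.6734  0.5263  1.5335  1.1371  1.7921 -0.5929] [-0.7994  0.3708  1.0854  0.      1.6854  0.5183]
0.89 (0, 0, 75, 90) 0.14 [-0.6873  0.6179  1.5869  1.3085  1.9098 -0.6791] [-0.7994  0.3708  1.0854  0.      1.6854  0.5183]
0.85 (0, 0, 90, 75) 0.11 [-0.6204  0.6085  1.364   1.0433  1.9994 -0.6035] [-0.7994  0.3708  1.0854  0.      1.6854  0.5183]
0.78 (0, 0, 60, 75) 0.11 [-0.7087  0.4432  1.6997  1.2516  1.5801 -0.598 ] [-0.7994  0.3708  1.0854  0.      1.6854  0.5183]
0.78 (0, 20, 60, 90) 0.14 [-0.6956  0.4141  1.6746  1.1843  1.5412 -0.5425] [-0.6823  0.4866  0.9379 -0.2968  1.9154  0.5624]
0.78 (0, 20, 60, 75) 0.12 [-0.6352  0.3459  1.5903  0.9613  1.4508 -0.3628] [-0.6823  0.4866  0.9379 -0.2968  1.9154  0.5624]
0.77 (0, 20, 75, 90) 0.13 [-0.6625  0.4987  1.5141  1.0768  1.7569 -0.5606] [-0.6823  0.4866  0.9379 -0.2968  1.9154  0.5624]
0.77 (0, 20, 75, 75) 0.11 [-0.6118  0.4274  1.4532  0.8832  1.6636 -0.4544] [-0.6823  0.4866  0.9379 -0.2968  1.9154  0.5624]
0.77 (0, 20, 45, 75) 0.14 [-0.6329  0.2668  1.7141  1.039   1.2208 -0.2658] [-0.6823  0.4866  0.9379 -0.2968  1.9154  0.5624]
0.76 (0, 20, 90, 75) 0.1 [-0.5707  0.5073  1.3108  0.8038  1.8636 -0.5506] [-0.6823  0.4866  0.9379 -0.2968  1.9154  0.5624]
0.76 (0, 20, 90, 90) 0.13 [-0.6117  0.5818  1.3497  0.9849  1.9652 -0.5923] [-0.6823  0.4866  0.9379 -0.2968  1.9154  0.5624]
0.76 (0, 20, 105, 75) 0.1 [-0.5175  0.5826  1.1701  0.7172  2.0515 -0.6614] [-0.6823  0.4866  0.9379 -0.2968  1.9154  0.5624]
0.75 (0, 0, 90, 90) 0.14 [-0.6315  0.6922  1.4098  1.216   2.1049 -0.6292] [-0.7994  0.3708  1.0854  0.      1.6854  0.5183]
0.72 (0, 0, 60, 90) 0.13 [-0.7257  0.5455  1.7628  1.4339  1.7199 -0.7478] [-0.7994  0.3708  1.0854  0.      1.6854  0.5183]
real	0m39.208s
user	0m39.483s
sys	0m0.125s
```

Run:
```python
from h import *
p,r=now(); print(p,plan(p,r,[.42,-.325,.27],down(14.5)))
```

```text
[ 0.3953 -0.2778  0.3376] (array([0.0833, 0.2537, 0.1046]), array([-0.0906, -0.0117, -0.0402]))
```

>>> jog_arm(rows=[{"fingers":1,"x":0.083,"y":0.254,"z":0.105,"rx":-0.09,"ry":-0.0117,"rz":-0.04},{"fingers":1,"x":0.083,"y":0.254,"z":0.105,"rx":-0.09,"ry":-0.0117,"rz":-0.04},{"fingers":1,"x":0.083,"y":0.254,"z":0.105,"rx":-0.09,"ry":-0.0117,"rz":-0.04},{"fingers":1,"x":0.083,"y":0.254,"z":0.105,"rx":-0.09,"ry":-0.0117,"rz":-0.04},{"fingers":1,"x":0.083,"y":0.254,"z":0.105,"rx":-0.09,"ry":-0.0117,"rz":-0.04}])

```text
time_s: 11.78
tcp_pos: [0.4205, -0.3249, 0.2706]
orientation: [3.107, 0.4, -0.001]
contact_force: [0.3, -0.6, -0.2]
gripper_width: 0.0854
grip_force: 0.0
```

>>> jog_arm(rows=[{"fingers":1,"x":0,"y":0,"z":0,"rx":0,"ry":0,"rz":0}])

```text
time_s: 11.87
tcp_pos: [0.4204, -0.3222, 0.272]
orientation: [3.107, 0.403, 0.001]
contact_force: [0.1, -0.8, 0.8]
gripper_width: 0.0853
grip_force: 0.0
```

Run:
```python
from h import *
w=env.get_image("wrist"); t=env.get_image("top"); save(w,"w4.png"); print(w["xyz"],now())
np.savez("w4.npz",xyz=w["xyz"],att=att(w))
for im in(w,t):
  for k,z in(("scanner_grip",.135),("scanner",.02),("label",.101)):
    print(k,[(round(m["p"],2),np.round(m["location"],1),atz(ray(im,m["location"]),z)) for m in env.mark_of(k,im)[:1]])
```

```text
[ 0.4974 -0.3014  0.4154] (array([ 0.4202, -0.3239,  0.2713]), array([[ 0.9683,  0.2498,  0.0003],
       [ 0.2498, -0.9683, -0.0017],
       [-0.0001,  0.0017, -1.    ]]))
scanner_grip [(0.83, array([132.5, 317.5]), array([ 0.4699, -0.3122,  0.135 ]))]
scanner [(0.76, array([122.4, 318.8]), array([ 0.4708, -0.3151,  0.02  ]))]
label []
scanner_grip [(0.58, array([209.8, 407.7]), array([ 0.4672, -0.3182,  0.135 ]))]
scanner [(0.57, array([210.3, 398.2]), array([ 0.473 , -0.3119,  0.02  ]))]
label []
```

View pics/w4.png

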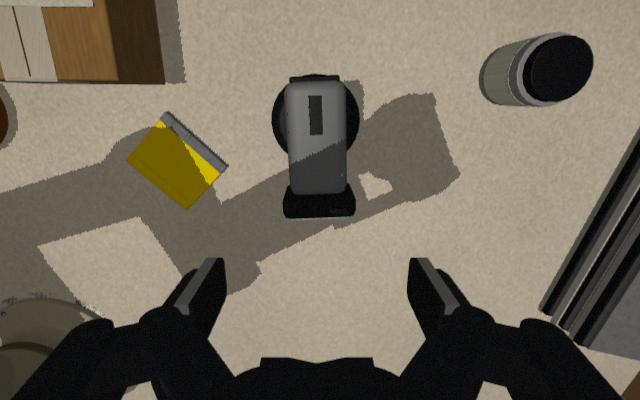

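Head spans columns 286–346, rear (315,80) to nose (319,205); so azimuth is about 16°, centre (.470,-.3125), consistent with the earlier view.

Run:
```python
from h import *
p,r=now(); print(plan(p,r,[.470,-.3125,.116],down(16)))
```

```text
(array([ 0.1741, -0.0028,  0.5138]), array([ 0.0003,  0.0002, -0.0046]))
```

>>> jog_arm(rows=[{"fingers":1,"x":0.12,"y":-0.003,"z":0.05,"rx":0,"ry":0,"rz":-0.0046},{"fingers":1,"x":0.174,"y":-0.003,"z":0.15,"rx":0,"ry":0,"rz":-0.0046},{"fingers":1,"x":0.174,"y":-0.003,"z":0.25,"rx":0,"ry":0,"rz":-0.0046},{"fingers":1,"x":0.174,"y":-0.003,"z":0.3,"rx":0,"ry":0,"rz":-0.0046},{"fingers":1,"x":0.174,"y":-0.003,"z":0.3,"rx":0,"ry":0,"rz":-0.0046}])

```text
time_s: 12.68
tcp_pos: [0.4691, -0.3109, 0.1767]
orientation: [-3.108, -0.438, 0.008]
contact_force: [-0.2, 0.1, -1.0]
gripper_width: 0.0855
grip_force: 0.0
```

Run:
```python
from h import *
w=env.get_image("wrist"); save(w,"w5.png")
for k,z in(("scanner_grip",.135),("scanner",.02)):
    print(k,[(round(m["p"],2),np.round(m["location"],1),atz(ray(w,m["location"]),z)) for m in env.mark_of(k,w)[:1]])
p,r=now(); print(p,plan(p,r,[.470,-.3125,.116],down(16)))
```

```text
scanner_grip [(0.83, array([227.5, 317.3]), array([ 0.4702, -0.3119,  0.135 ]))]
scanner [(0.77, array([181.4, 318.3]), array([ 0.4701, -0.3128,  0.02  ]))]
[ 0.4704 -0.3125  0.1817] (array([-0.0013, -0.0014,  0.219 ]), array([0.0007, 0.    , 0.0001]))
```

View pics/w5.png

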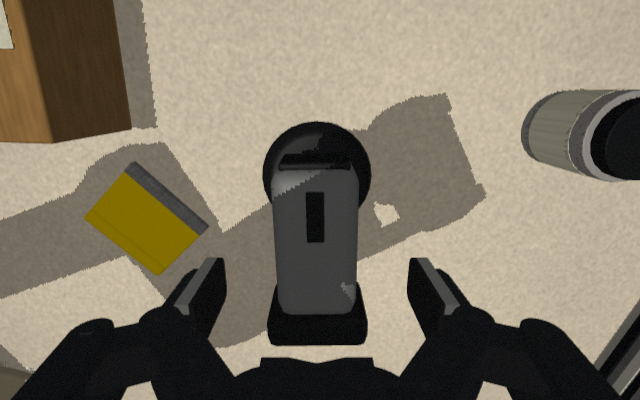

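The scanner head (columns 272–360, rows 165–315) sits centred between the fingers (225 and 408). Descend, close and grip.

>>> jog_arm(rows=[{"fingers":1,"x":-0.001,"y":-0.001,"z":0.08,"rx":0,"ry":0,"rz":0},{"fingers":1,"x":-0.001,"y":-0.001,"z":0.16,"rx":0,"ry":0,"rz":0},{"fingers":1,"x":-0.001,"y":-0.001,"z":0.218,"rx":0,"ry":0,"rz":0},{"fingers":1,"x":-0.001,"y":-0.001,"z":0.218,"rx":0,"ry":0,"rz":0},{"fingers":0.7,"x":-0.001,"y":-0.001,"z":0.218,"rx":0,"ry":0,"rz":0}], grip_force=60)

```text
time_s: 13.25
tcp_pos: [0.47, -0.3124, 0.1163]
orientation: [3.107, 0.438, 0.0]
contact_force: [0.8, -0.5, 0.3]
gripper_width: 0.0755
grip_force: 0.0
```

>>> jog_arm(rows=[{"fingers":0.3,"x":0,"y":0,"z":0,"rx":0,"ry":0,"rz":0},{"fingers":0.3,"x":0,"y":0,"z":0,"rx":0,"ry":0,"rz":0},{"fingers":0.3,"x":0,"y":0,"z":0,"rx":0,"ry":0,"rz":0},{"fingers":0.3,"x":0,"y":0,"z":0,"rx":0,"ry":0,"rz":0},{"fingers":0.3,"x":0,"y":0,"z":0,"rx":0,"ry":0,"rz":0}], grip_force=60)

```text
time_s: 13.67
tcp_pos: [0.4704, -0.3122, 0.1172]
orientation: [3.105, 0.438, 0.003]
contact_force: [-0.9, 2.2, 6.1]
gripper_width: 0.0495
grip_force: 62.0
```

>>> jog_arm(rows=[{"fingers":0,"x":0,"y":0,"z":-0.03,"rx":0,"ry":0,"rz":0},{"fingers":0,"x":0,"y":0,"z":-0.08,"rx":0,"ry":0,"rz":0},{"fingers":0,"x":0,"y":0,"z":-0.14,"rx":0,"ry":0,"rz":0},{"fingers":0,"x":0,"y":0,"z":-0.2,"rx":0,"ry":0,"rz":0},{"fingers":0,"x":0,"y":0,"z":-0.27,"rx":0,"ry":0,"rz":0}], grip_force=70)

```text
time_s: 14.08
tcp_pos: [0.4696, -0.3114, 0.1977]
orientation: [3.108, 0.438, -0.001]
contact_force: [0.1, -0.5, -1.3]
gripper_width: 0.0493
grip_force: 72.4
```

>>> jog_arm(rows=[{"fingers":0,"x":0,"y":0,"z":-0.08,"rx":0,"ry":0,"rz":0},{"fingers":0,"x":0,"y":0,"z":-0.17,"rx":0,"ry":0,"rz":0},{"fingers":0,"x":0,"y":0,"z":-0.27,"rx":0,"ry":0,"rz":0},{"fingers":0,"x":0,"y":0,"z":-0.37,"rx":0,"ry":0,"rz":0},{"fingers":0,"x":0,"y":0,"z":-0.43,"rx":0,"ry":0,"rz":0}])

```text
time_s: 14.5
tcp_pos: [0.4698, -0.3111, 0.3297]
orientation: [3.103, 0.438, 0.004]
contact_force: [0.7, -0.0, -2.6]
gripper_width: 0.049
grip_force: 72.5
```

```bash
python3 log.py
cat > path.py <<'E'
from kin import *
s=env.observe(); print(s["contact_force"],s["gripper_width"],s["grip_force"])
p,r=now(); S0=r@toolR(0,0).T  # scanner attitude, if it did not slip
g0=p-r@[0,0,.019]
t=env.get_image("top"); m=env.mark_of("label",t); print([(x["p"],atz(ray(t,x["location"]),.101)) for x in m[:1]])
G1=np.array([.548,-.017,.28]); Rf=scanR(75,82)@toolR(0,0); pf=G1+Rf@[0,0,.019]
print("goal",plan(p,r,pf,Rf)); dR=R.from_matrix(r.T@Rf).as_rotvec(); print(np.degrees(np.linalg.norm(dR)))
j=np.array(s["joints"])
for u in np.linspace(0,1,7)[1:]:
    Rt=r@R.from_rotvec(dR*u).as_matrix(); j,e=ik(p+(pf-p)*u,Rt,j); g=p+(pf-p)*u-Rt@[0,0,.019]; S=Rt@toolR(0,0).T
    print(np.round(u,2),j,round(e,5),"grip",g,"foot",g-S@[0,0,.115],"nose",g-S@[.0745,0,0],"wrist",p+(pf-p)*u-Rt@[0,0,.2])
E
python3 path.py
```

```text
[-0.7939  0.3547  1.058  -0.0023  1.7213  0.4961] [ 0.4698 -0.3111  0.3297]
[ 0.7399 -0.0037 -2.5614] 0.0490332839414342 72.48164534568787
[(0.95, array([ 0.5438, -0.0114,  0.101 ]))]
goal (array([ 0.554 , -0.9248,  0.1684]), array([ 0.1174,  0.2063, -0.133 ]))
97.96732269687548
0.17 [-0.8254  0.313   1.1657  0.246   1.6828  0.3492] 0.0 grip [ 0.4805 -0.2625  0.3394] foot [ 0.4992 -0.2417  0.2279] nose [ 0.4139 -0.2914  0.3229] wrist [ 0.4511 -0.2952  0.515 ]
0.33 [-0.8487  0.2993  1.2746  0.4833  1.6642  0.1778] 0.0 grip [ 0.4921 -0.2142  0.329 ] foot [ 0.5247 -0.1707  0.2277] nose [ 0.4342 -0.2475  0.2961] wrist [ 0.4407 -0.2826  0.4885]
0.5 [-0.8524  0.3173  1.3787  0.7028  1.6695 -0.0125] 0.0 grip [ 0.5045 -0.1657  0.3176] foot [ 0.5456 -0.1004  0.2324] nose [ 0.4584 -0.1993  0.2697] wrist [ 0.4398 -0.2686  0.4518]
0.67 [-0.8282  0.3689  1.4687  0.8998  1.7005 -0.2158] 0.0 grip [ 0.518  -0.1169  0.3055] foot [ 0.5614 -0.0322  0.241 ] nose [ 0.4858 -0.1463  0.2451] wrist [ 0.4496 -0.2503  0.4069]
0.83 [-0.7718  0.453   1.5326  1.0722  1.7592 -0.4248] 0.0 grip [ 0.5325 -0.0674  0.2928] foot [0.572  0.0326 0.2521] nose [ 0.5152 -0.0888  0.2236] wrist [ 0.4704 -0.2248  0.357 ]
1.0 [-0.6833  0.5633  1.5565  1.2205  1.8473 -0.6282] 0.0 grip [ 0.548 -0.017  0.28 ] foot [0.5775 0.093  0.264 ] nose [ 0.5453 -0.027   0.2062] wrist [ 0.5016 -0.1901  0.3052]
```

>>> jog_arm(rows=[{"fingers":0,"x":0.022,"y":-0.037,"z":0.007,"rx":0.005,"ry":0.008,"rz":-0.005},{"fingers":0,"x":0.055,"y":-0.092,"z":0.017,"rx":0.012,"ry":0.021,"rz":-0.013},{"fingers":0,"x":0.089,"y":-0.148,"z":0.027,"rx":0.019,"ry":0.033,"rz":-0.021},{"fingers":0,"x":0.122,"y":-0.203,"z":0.037,"rx":0.026,"ry":0.045,"rz":-0.029},{"fingers":0,"x":0.155,"y":-0.259,"z":0.047,"rx":0.033,"ry":0.058,"rz":-0.037}])

```text
time_s: 15.02
tcp_pos: [0.4928, -0.2224, 0.3102]
orientation: [-2.752, -0.73, -0.481]
contact_force: [0.7, 0.5, -2.0]
gripper_width: 0.0492
grip_force: 72.6
```

```bash
sed -i '/^t=env/d' path.py; python3 path.py | head -3
```

```text
[ 0.7421  0.5483 -2.024 ] 0.049232935742240615 72.58603692054749
goal (array([ 0.4449, -0.5073,  0.3903]), array([ 0.0838,  0.1475, -0.0964]))
70.24178002321584
```

Fractions of .08 per row again (about 5.6° each).

>>> jog_arm(rows=[{"fingers":0,"x":0.036,"y":-0.041,"z":0.031,"rx":0.007,"ry":0.012,"rz":-0.008},{"fingers":0,"x":0.071,"y":-0.081,"z":0.062,"rx":0.013,"ry":0.024,"rz":-0.015},{"fingers":0,"x":0.107,"y":-0.122,"z":0.094,"rx":0.02,"ry":0.035,"rz":-0.023},{"fingers":0,"x":0.142,"y":-0.162,"z":0.125,"rx":0.027,"ry":0.047,"rz":-0.031},{"fingers":0,"x":0.178,"y":-0.203,"z":0.156,"rx":0.034,"ry":0.059,"rz":-0.039}])

```text
time_s: 15.43
tcp_pos: [0.5168, -0.1334, 0.2967]
orientation: [-2.296, -0.958, -0.879]
contact_force: [-0.0, 1.0, -2.1]
gripper_width: 0.0491
grip_force: 72.6
```

```bash
python3 path.py | head -3
```

```text
[-0.0374  0.9626 -2.1036] 0.04912177961502442 72.6206910610199
goal (array([ 0.213 , -0.179 ,  0.3772]), array([ 0.0498,  0.0884, -0.0577]))
42.034580015190954
```

>>> jog_arm(rows=[{"fingers":0,"x":0.028,"y":-0.023,"z":0.049,"rx":0.0065,"ry":0.0115,"rz":-0.0075},{"fingers":0,"x":0.055,"y":-0.047,"z":0.098,"rx":0.013,"ry":0.023,"rz":-0.015},{"fingers":0,"x":0.083,"y":-0.07,"z":0.147,"rx":0.0194,"ry":0.0345,"rz":-0.0225},{"fingers":0,"x":0.111,"y":-0.093,"z":0.196,"rx":0.026,"ry":0.046,"rz":-0.03},{"fingers":0,"x":0.138,"y":-0.116,"z":0.245,"rx":0.032,"ry":0.0575,"rz":-0.0375}])

```text
time_s: 15.85
tcp_pos: [0.5404, -0.0463, 0.2836]
orientation: [-1.802, -1.107, -1.186]
contact_force: [-0.1, -0.0, -1.7]
gripper_width: 0.0493
grip_force: 72.7
```

```bash
python3 path.py | head -3
```

```text
[-0.1271 -0.0417 -1.71  ] 0.04926662808721427 72.67979621887207
goal (array([ 0.0327, -0.0213,  0.1602]), array([ 0.0178,  0.0311, -0.0203]))
14.815754707615959
```

>>> jog_arm(rows=[{"fingers":0,"x":0.011,"y":-0.007,"z":0.053,"rx":0.006,"ry":0.01,"rz":-0.007},{"fingers":0,"x":0.022,"y":-0.014,"z":0.107,"rx":0.012,"ry":0.021,"rz":-0.0135},{"fingers":0,"x":0.03,"y":-0.02,"z":0.145,"rx":0.016,"ry":0.028,"rz":-0.018},{"fingers":0,"x":0.033,"y":-0.021,"z":0.16,"rx":0.0178,"ry":0.031,"rz":-0.02},{"fingers":0,"x":0.033,"y":-0.021,"z":0.16,"rx":0.0178,"ry":0.031,"rz":-0.02}])

```text
time_s: 16.27
tcp_pos: [0.5531, 0.001, 0.2768]
orientation: [-1.519, -1.16, -1.311]
contact_force: [-0.2, -0.6, -1.7]
gripper_width: 0.0495
grip_force: 72.7
```

Run:
```python
from kin import *
t=env.get_image("top"); s=env.get_image("side"); p,r=now(); o=env.observe(); print(p,o["contact_force"],o["gripper_width"])
S=r@toolR(0,0).T; g=p-r@[0,0,.019]; aim=g-S@[.1745,0,0]; print("grip",g,"aim",aim,"window",-S[:,0])
for k in("scanner_grip","label","scanner_foot"):
    rs=[]
    for im in(t,s):
        m=env.mark_of(k,im)
        if m: rs.append(ray(im,m[0]["location"])); print(k,m[0]["p"],m[0]["location"])
    if len(rs)>1: print(tri(rs))
for n,q in(("grip",g),("foot",g-S@[0,0,.115]),("nose",g-S@[.0745,0,0])): print(n,"exp side px",proj(s,q),"top",proj(t,q))
c=[cv2.resize(im["image"][a:b,c0:d],(400,500)) for im,a,b,c0,d in((t,120,270,260,380),(s,150,300,270,390))]
cv2.imwrite("pics/fin.png",np.hstack(c)[:,:,::-1])
```

```text
[0.5531 0.     0.278 ] [ 0.2437  0.1591 -1.5053] 0.04937873849766762
grip [ 0.5482 -0.0181  0.2807] aim [ 0.5412 -0.0423  0.108 ] window [-0.0403 -0.1385 -0.9895]
scanner_grip 0.65 [180.2, 322.1]
scanner_grip 0.59 [162.6, 332.9]
[ 0.5487 -0.0297  0.2795]
label 0.81 [187.7, 318.8]
label 0.7 [197.9, 331.1]
[ 0.548  -0.0229  0.118 ]
scanner_foot 0.85 [172.2, 281.3]
scanner_foot 0.55 [150.0, 321.4]
[0.5726 0.0957 0.2557]
grip exp side px [np.float64(160.68825222706826), np.float64(331.2826962508466)] top [np.float64(180.37582055534963), np.float64(318.19961586223917)]
foot exp side px [np.float64(148.04966717378713), np.float64(324.6613625965592)] top [np.float64(171.77483211572525), np.float64(281.6597563923817)]
nose exp side px [np.float64(179.61486778618487), np.float64(331.3096176586417)] top [np.float64(184.5975902924725), np.float64(321.1763342659447)]
```

View pics/fin.png

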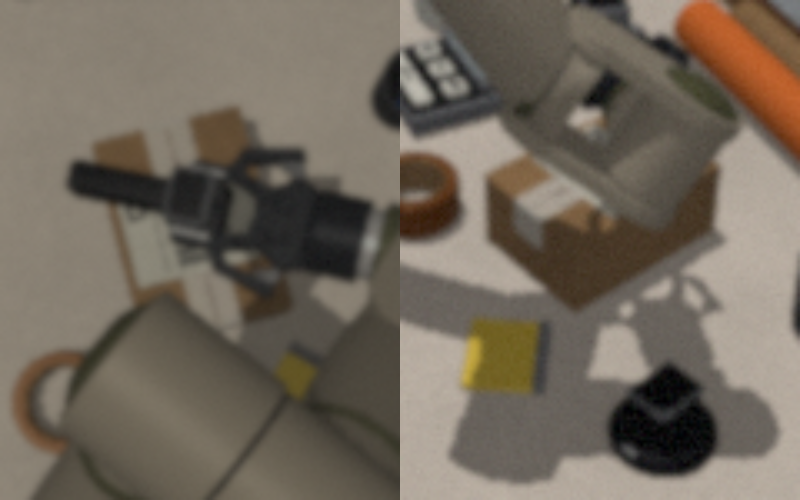

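The scanner is held over the carton, its handle to the left, no slip. The aim point is about 27 mm right of the label's middle, so I correct that.

Run:
```python
from h import *
p,r=now(); print(plan(p,r,p+[.006,.026,-.006],r))
```

```text
(array([-0.007 , -0.0032,  0.0908]), array([0., 0., 0.]))
```

>>> jog_arm(rows=[{"fingers":0,"x":-0.003,"y":-0.001,"z":0.045,"rx":0,"ry":0,"rz":0},{"fingers":0,"x":-0.007,"y":-0.003,"z":0.09,"rx":0,"ry":0,"rz":0},{"fingers":0,"x":-0.007,"y":-0.003,"z":0.09,"rx":0,"ry":0,"rz":0},{"fingers":0,"x":-0.007,"y":-0.003,"z":0.09,"rx":0,"ry":0,"rz":0},{"fingers":0,"x":-0.007,"y":-0.003,"z":0.09,"rx":0,"ry":0,"rz":0}])

```text
time_s: 17.08
tcp_pos: [0.5591, 0.0265, 0.2721]
orientation: [-1.519, -1.163, -1.313]
contact_force: [-0.3, 1.2, -1.6]
gripper_width: 0.049
grip_force: 72.7
```

>>> jog_arm(rows=[{"fingers":0,"x":0,"y":0,"z":0,"rx":0,"ry":0,"rz":0},{"fingers":0,"x":0,"y":0,"z":0,"rx":0,"ry":0,"rz":0},{"fingers":0,"x":0,"y":0,"z":0,"rx":0,"ry":0,"rz":0},{"fingers":0,"x":0,"y":0,"z":0,"rx":0,"ry":0,"rz":0},{"fingers":0,"x":0,"y":0,"z":0,"rx":0,"ry":0,"rz":0}])

```text
time_s: 17.5
tcp_pos: [0.5592, 0.0259, 0.2721]
orientation: [-1.52, -1.163, -1.314]
contact_force: [-1.0, 0.8, -2.5]
gripper_width: 0.0495
grip_force: 72.7
```

Run:
```python
from kin import *
p,r=now(); o=env.observe(); S=r@toolR(0,0).T; g=p-r@[0,0,.019]; aim=g-S@[.1745,0,0]
print(aim,-S[:,0],o["gripper_width"],np.abs(o["joint_velocities"]).max(),o["contact_force"])
if np.linalg.norm(aim-[.548,-.016,.101])<.02 and o["gripper_width"]>.045: print(env.finish_job())
```

```text
[ 0.5475 -0.0162  0.1021] [-0.039  -0.1374 -0.9897] 0.04948551176222286 0.001524262842071771 [-0.9758  0.7968 -2.5251]
the job is handed in; nothing more can be done
None
```

I handed the job in at about 17.5 s: I pressed left, right, then enter fully down, without touching cancel, and the scanner is held steady about 10 cm above the label's middle, its window 8° off straight down. That is by my own measurements; no verdict was returned.

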